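# Load a stain jar into the colour carousel and index it one click

### The job

Push the loose slim amber stain jar upright into the empty carousel pocket at the steel nose, past its spring clips and fully home, and press it onto the rubber floor pad with a firm push of about 20 N for a moment, never ramming it with 30 N or more. Then turn the carousel one click clockwise (seen from above), so that the next empty pocket clicks into place at the nose, without turning it backwards or past that click. Leave the jar home and everything else on the bench where it was.

Things in the scene. Friction and masses are not known exactly. Their poses are not given: they have to be found in the camera images.
- jar_center (a point): Centre, half-way up, of the loose jar to load: slim, amber glass, 40 mm diameter, 92 mm tall, about 150 g, z along its axis. Plain 40 mm wall from 10 to 70 mm up, black cap (35 mm) from 75 up. It stands upright on the bench in one of three spots; tub and can hold the other two. The two jars just like it on the wheel belong there; the thinner bottle is larger.
- jar_foot (a point): Centre of the underside of that jar (46 mm below jar_center), z along its axis. The foot tapers: 33 mm diameter at the very bottom, 40 mm from 10 mm up.
- carousel: Fixed base of the carousel, a grey plate 250 x 250 x 12 mm; origin at bench level on the wheel's vertical axis. Its -x axis points to the loading station: a steel nose 30 mm wide, sticking out from under the wheel to 167 mm from the axis. A grey pawl housing is on the opposite side.
- wheel (a joint): Wheel angle, rad: 0 at the start, grows clockwise seen from above; one click = 1.257. At each click a spring pawl sits in a notch: leaving it takes roughly 5 to 9 N at a post, then the wheel runs lightly, then as much again from 0.15 to 0.08 rad before the next click, whereupon it snaps into that notch by itself and stays. Pushing on past it takes as much again.
- axis_top (a point): Top of the hub on the wheel's vertical axis, 67 mm above the bench. The wheel is an aluminium disc 256 mm across, top face 53 mm and cup floor pads 55 mm above the bench, with five black cups at radius 85 mm (two hold jars, three are empty) and, half-way between them, five upright steel posts at radius 115 mm.
- pad: Rubber floor pad of the empty cup at the nose at the start; origin at its top centre, z up; turns with the wheel. Cup rim 28 mm above it, inner diameter 42.5, outer 51 mm. Two spring balls in the cup wall, 18 mm above the pad, stick in 4 mm: the jar's foot wedges them apart, then rubs: 2 to 8 N to go down, it does not sink by itself and stays where left; force rises sharply once on the pad.
- push_post (a point): Centre of the top of the steel post between that cup and the empty cup that is to come to the nose: 14 mm diameter, its top 50 mm above the wheel's face, 115 mm from the axis. It travels clockwise past the nose as the wheel turns. It may be pinched, or pushed with shut fingers.
- tub: Squat white tub, 72 mm diameter, 62 mm tall, origin at its underside. Bystander.
- can: Red tin, 66 mm diameter, 100 mm tall, origin at its underside. Bystander.
- aerosol: Green aerosol, 52 mm diameter, 170 mm tall, origin at its underside. Bystander.
- thinner: Large amber bottle, 60 mm diameter, 120 mm tall, origin at its underside. Bystander.
- brush: Paint brush lying on the bench. Bystander.
- screwdriver: Screwdriver lying on the bench. Bystander.
- sanding_block: Cork sanding block 90 x 60 x 30 mm. Bystander.
Mind the look-alikes: they are no part of the job. What is shaped like the part that bears jar_center but purple is not meant.

How it is judged:
By the outcome, as a careful person would: the job done as asked, in the order asked, and still so for the second after the job is handed in, with the robot touching nothing.
It also fails if it takes over 72 s, if anything falls off the work surface, if the arm or the gripper's body presses on something with over 40 N, if the wrist force passes 120 N, or if a joint passes its speed limit or range.

### The arm

A 6-joint arm with a two-finger parallel gripper is mounted at the origin on the work surface. World frame = base frame: x ahead of the robot, y to its left, z up, the work surface at z = 0. Lengths are in m, angles in rad, forces in N, time in s.
With the tool pointing down it reaches from about 0.3 to 0.775 m from the base axis. Payload 14.6 kg.
Tool frame: the origin (TCP) lies midway between the tips of the shut fingers; the grasp point (between the pads) lies 19 mm behind it; z points along the fingers, y is the line along which they close (so a half turn about z gives the same grasp; the last joint's range is limited). The gripper opens to 94 mm and grips with 3 to 60 N. Pads are 16 mm wide; open, the fingers measure 119 mm over their backs; the gripper's body (75 mm by 177 mm) begins 78 mm behind the grasp point.
Start: joints at [1.153, 0.3, 1.521, -0, 1.321, -0.067], TCP at [0.189, 0.516, 0.168] pointing down, gripper open.
Joint ranges: [-3.03, 3.03], [-0.79, 2.21], [0.23, 2.52], [-1.04, 4.18], [0, 3.07], [-2.55, 2.55]. Speed limits (rad/s): [2.22, 2.22, 2.57, 3.14, 3.14, 3.14].

### API

Orientations are given as [roll, pitch, yaw] about the fixed x, y, z axes, in that order (R = Rz(yaw) Ry(pitch) Rx(roll)).
In Python, from station import ctrl gives the robot as it stands. The module is installed in compiled form; this text tells all that it offers.
- The arm moves only by the tool servo_tool, never from a script. Its argument "plan" is a list of rows, each a list of 7 numbers: the opening in per cent of the stroke, from 0 (shut) to 100 (fully open), then the shift along the tool's x, y, z in m, then the turn, a rotation vector about the tool's x, y, z in rad. A call has exactly 8 rows; each row shifts and turns the commanded pose from where the row before left it, along the tool's axes as they then stand; what a row does not reach is not made up. A row lasts 1/8 s, in which the tool goes at most 62.5 mm and 10.7 degrees, less where a joint would pass 70% of its speed; a pose out of reach is approached as far as the arm can. A call with a gripper value outside its range is refused whole. The fingers move at their own pace and stop on an object; "force" is the grip in N (left out, the last holds). Time passes only in rows, so rows that do not move let the fingers close, or fill a call up. It gives the time, the measured TCP pose, the force, the opening and the grip force at its end, in the units of the state.
- ctrl.get_obs(): the state, without advancing time (a new reading comes with each control period).
- ctrl.camera(name): name is "side" or "top"; returns a dict with "pixels" (400x640x3 uint8, red, green, blue), "z_map" (400x640 float32, m along the optical axis (not along the pixel's ray), 0 where there is no reading), "mtx" (3x3 intrinsics, pixels), "dist" ([k1, k2, p1, p2, k3] as OpenCV has them; the pictures are not rectified), "pose" (4x4, takes a point from camera to world coordinates). Camera axes: x right, y up, looking along -z (the intrinsics and any distortion apply to the point x, -y, -z); pixel columns grow to the right and rows downward; lengths in m; the calibration is good to about 2 mm. A picture is of the moment at which its call begins.
- ctrl.hand_in(): hands the job in; it is judged then, once.
The state is a dict: "time_s": time; "qpos": joint angles; "joint_vel": joint speeds; "tau": joint torques, N m; "ee_pos": TCP position; "eef_rot": TCP orientation; "force": force on the tool from outside, world axes, zero at the start; "moment": the same for the moment, N m; "grip_width": finger opening in m; "grip_force": force on a finger pad.
Only numpy, scipy, OpenCV 4.12 (cv2) and the standard library are available. Lean on these libraries where they do the work, as an engineer would, in place of code of your own. Each camera call takes 0.05 s, during which the arm holds its last target. There are 200 camera calls.

## Working session

There is one attempt and no reset: what is moved stays moved. The work goes in short steps, Python scripts to look and compute and a tool call to move; the robot and the scene stay as the last step left them, time stands still between calls to the robot, and variables do not carry over. Pictures are saved under pics/ and viewed, at most 10 in all, crops included, and the job is handed in when it is done.

Besides the shell and the picture viewer there is one more tool, called after "Call:" as name(argument=value, ...), one argument or row to a line, values as JSON. servo_tool: Moves the arm, as the interface text tells. Its arguments: {"type":"object","properties":{"plan":{"type":"array","items":{"type":"array","items":{"type":"number"}}},"force":{"type":"number"}},"required":["plan"]}

```bash
mkdir -p pics; cat > h.py <<'E'
import numpy as np, cv2
from station import ctrl
def cam(n):
    c=ctrl.camera(n); return c
def save(c,f): cv2.imwrite('pics/'+f,cv2.cvtColor(c['pixels'],cv2.COLOR_RGB2BGR))
def ray(c,u,v):
    p=cv2.undistortPoints(np.array([[[u,v]]],float),np.array(c['mtx'],float),np.array(c['dist'],float))[0,0]
    d=np.array([p[0],-p[1],-1.]); T=np.array(c['pose']); return T[:3,3],T[:3,:3]@d
def onplane(c,u,v,z):
    o,d=ray(c,u,v); return o+d*(z-o[2])/d[2]
def pix(c,P):
    T=np.linalg.inv(np.array(c['pose'])); q=(T[:3,:3]@np.atleast_2d(P).T).T+T[:3,3]
    q=q*[1,-1,-1]
    return cv2.projectPoints(q,np.zeros(3),np.zeros(3),np.array(c['mtx'],float),np.array(c['dist'],float))[0][:,0]
def cloud(c):
    z=c['z_map'];h,w=z.shape;u,v=np.meshgrid(np.arange(w),np.arange(h))
    p=cv2.undistortPoints(np.stack([u,v],-1).reshape(-1,1,2).astype(float),np.array(c['mtx'],float),np.array(c['dist'],float)).reshape(h,w,2)
    P=np.stack([p[...,0]*z,-p[...,1]*z,-z],-1);T=np.array(c['pose']);return P@T[:3,:3].T+T[:3,3]
E
python3 - <<'E'
from h import *
np.set_printoptions(precision=3,suppress=True)
a=cam('top');b=cam('side');save(a,'top1.png');save(b,'side1.png')
print(a['pose'],b['pose'],a['mtx'],a['dist']);print(ctrl.get_obs())
E
```

```text
[[-0.119  0.971 -0.208  0.361]
 [-0.993 -0.115  0.029 -0.021]
 [ 0.004  0.21   0.978  1.021]
 [ 0.     0.     0.     1.   ]] [[ 0.724  0.498 -0.478  0.01 ]
 [-0.69   0.53  -0.492 -0.623]
 [ 0.008  0.686  0.727  0.956]
 [ 0.     0.     0.     1.   ]] [[380.735   0.    319.176]
 [  0.    380.735 195.109]
 [  0.      0.      1.   ]] [-0.092  0.     0.     0.     0.   ]
{'time_s': 0.1, 'qpos': array([ 1.153,  0.3  ,  1.522,  0.   ,  1.321, -0.067]), 'joint_vel': array([-0.003, -0.002, -0.002, -0.001, -0.003, -0.   ]), 'tau': array([  0.   , -53.265, -35.328,   0.071,   0.024,  -0.   ]), 'ee_pos': array([0.189, 0.516, 0.167]), 'eef_rot': array([-3.141, -0.   ,  2.791]), 'force': array([-0.315, -0.287, -0.345]), 'moment': array([ 0.02 , -0.047,  0.009]), 'grip_force': 0.0, 'grip_width': 0.09391615155636272}
```

View pics/top1.png

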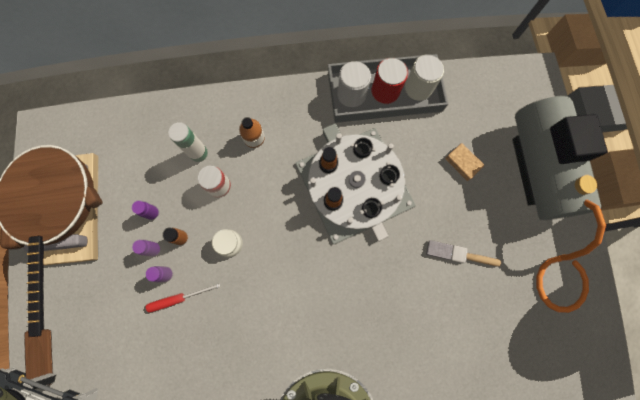

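View pics/side1.png

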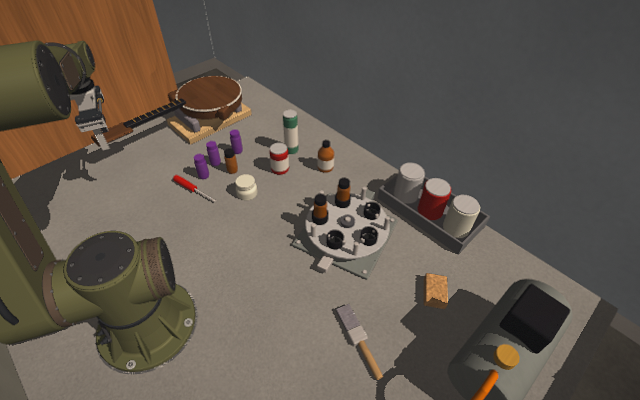

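The top view has five amber or similarly shaped candidates:
- **(175,236):** slim, amber, black cap, standing on the bench.
- **(328,160) and (334,198):** amber jars that belong on the wheel.
- **(251,130):** the thinner, which is larger and has a label.
- **(145,210), (147,247) and (158,274):** purple look-alikes.

(175,236) fits the description. The nose is at about (378,233) and the empty cup there at (372,208). The next empty cup clockwise is at (390,175), so the push post is near (397,200).

```bash
python3 - <<'E'
from h import *
np.set_printoptions(precision=4,suppress=True)
a=cam('top');b=cam('side')
crops=[a['pixels'][190:290,120:250],a['pixels'][120:250,290:420],b['pixels'][120:210,160:270],b['pixels'][170:280,290:400]]
crops=[cv2.resize(c,(400,300),interpolation=cv2.INTER_CUBIC) for c in crops]
im=np.vstack([np.hstack(crops[:2]),np.hstack(crops[2:])])
cv2.imwrite('pics/crop1.png',cv2.cvtColor(im,cv2.COLOR_RGB2BGR))
for n,c,boxes in(('top',a,{'jar':(160,192,222,250)}),('side',b,{'jar':(222,240,144,178)})):
    P=cloud(c)
    u0,u1,v0,v1=boxes['jar']
    Q=P[v0:v1,u0:u1].reshape(-1,3); hsv=cv2.cvtColor(c['pixels'],cv2.COLOR_RGB2HSV)[v0:v1,u0:u1].reshape(-1,3)
    for lo,hi in((.086,.1),(.02,.068)):
        m=(Q[:,2]>lo)&(Q[:,2]<hi)&((hsv[:,0]<90)|(hsv[:,0]>175));q=Q[m];print(n,lo,m.sum(),q.mean(0),q.min(0),q.max(0))
        # circle fit
        if m.sum()>5:
            A=np.c_[2*q[:,:2],np.ones(len(q))];s=np.linalg.lstsq(A,(q[:,:2]**2).sum(1),rcond=None)[0];print('circ',s[:2],np.sqrt(s[2]+s[:2]@s[:2]))
    # wheel: face z .053
    W=(abs(P[...,2]-.053)<.004)&(abs(P[...,0]-.55)<.3)&(abs(P[...,1]+.1)<.3)
    n_,lab,st,ce=cv2.connectedComponentsWithStats(W.astype(np.uint8));i=1+np.argmax(st[1:,4]);q=P[lab==i]
    hull=cv2.convexHull(q[:,:2].astype(np.float32));print('wheel',st[i],cv2.minEnclosingCircle(hull))
    # posts / jars: high z comps above wheel
    ctr=np.array(cv2.minEnclosingCircle(hull)[0])
    r=np.hypot(*(np.moveaxis(P[...,:2]-ctr,-1,0)))
    for lo,hi in((.063,.072),(.076,.092),(.095,.11),(.135,.16)):
        M=((P[...,2]>lo)&(P[...,2]<hi)&(r<.14)).astype(np.uint8)
        n_,lab,st,ce=cv2.connectedComponentsWithStats(M,connectivity=8)
        for k in range(1,n_):
            if st[k,4]>4:
                q=P[lab==k].mean(0);d=q[:2]-ctr;print(' z',lo,st[k,4],ce[k],q,'r %.3f ang %.1f'%(np.hypot(*d),np.degrees(np.arctan2(d[1],d[0]))))
E
```

```text
top 0.086 124 [0.5044 0.3337 0.0925] [0.4872 0.3146 0.0861] [0.5216 0.3506 0.0965]
circ [0.5046 0.3327] 0.01396331941777127
top 0.02 92 [0.4982 0.3191 0.0453] [0.4845 0.3112 0.0202] [0.5217 0.3362 0.0679]
circ [0.5042 0.3324] 0.01933892976582968
wheel [ 308  135   97   94 4669] ((0.5954036116600037, -0.15166525542736053), 0.1277565062046051)
 z 0.063 10 [363.  140.5] [ 0.6973 -0.1819  0.0681] r 0.106 ang -16.5
 z 0.063 5 [338.2 142.6] [ 0.6996 -0.1159  0.0664] r 0.110 ang 19.0
 z 0.063 5 [369.2 143.6] [ 0.6868 -0.197   0.0681] r 0.102 ang -26.4
 z 0.063 6 [386.8333 151.5   ] [ 0.6598 -0.2402  0.0679] r 0.109 ang -54.0
 z 0.063 13 [360.4615 156.0769] [ 0.6554 -0.1691  0.0674] r 0.062 ang -16.2
 z 0.063 5 [321.2 169. ] [ 0.6329 -0.0625  0.0657] r 0.097 ang 67.2
 z 0.063 11 [393.6364 169.4545] [ 0.609  -0.2501  0.068 ] r 0.099 ang -82.1
 z 0.063 204 [357.098  178.8775] [ 0.5952 -0.1516  0.0671] r 0.000 ang 169.4
 z 0.063 8 [328.5   172.125] [ 0.6216 -0.0802  0.068 ] r 0.076 ang 69.9
 z 0.063 6 [380.3333 176.5   ] [ 0.5945 -0.2127  0.0669] r 0.061 ang -90.8
 z 0.063 11 [386.5455 184.    
[... 3955 characters left out ...]
 0.119 ang -127.4
 z 0.095 19 [364.     188.2105] [ 0.7052 -0.1172  0.1004] r 0.114 ang 18.3
 z 0.095 11 [321.6364 191.4545] [ 0.5962 -0.0383  0.1034] r 0.115 ang 90.5
 z 0.095 45 [342.8667 194.5778] [ 0.6351 -0.0921  0.1026] r 0.072 ang 58.0
 z 0.095 42 [320.381  211.4524] [ 0.5367 -0.0944  0.1027] r 0.084 ang 135.9
 z 0.095 19 [387.3684 218.1579] [ 0.6619 -0.2464  0.1015] r 0.114 ang -55.3
 z 0.095 22 [313.0909 225.0909] [ 0.4863 -0.1166  0.1014] r 0.117 ang 161.9
 z 0.095 24 [356.     243.7083] [ 0.5274 -0.2453  0.1009] r 0.116 ang -127.0
 z 0.135 104 [343.9615 182.2308] [ 0.6436 -0.0853  0.1453] r 0.082 ang 55.6
 z 0.135 114 [320.4035 198.6053] [ 0.5446 -0.0854  0.1456] r 0.086 ang 127.9
```

View pics/crop1.png

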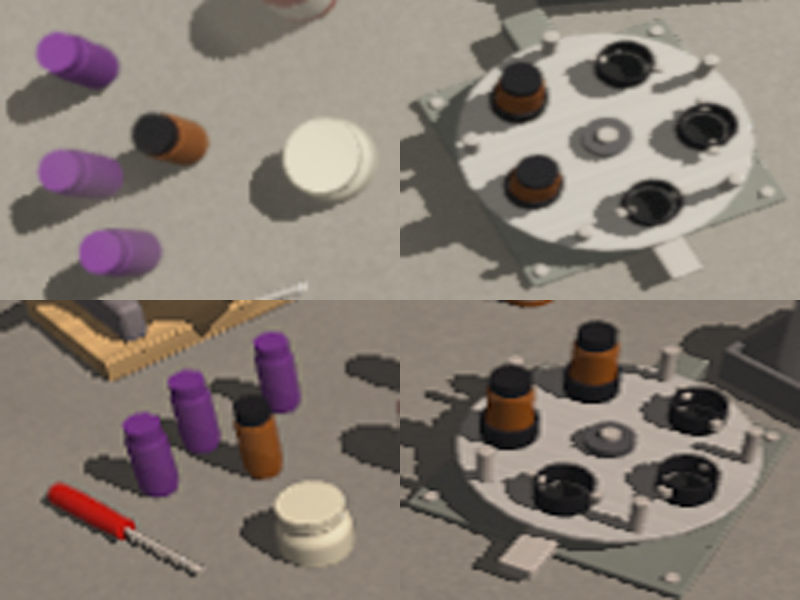

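The crops confirm it: the slim amber jar with the black cap stands at top (175,236) and side (230,160), among three purple ones, with the tub to the right. The wheel has two jars, three empty cups, and a post either side of the nose.

From the depth data:
- Jar: (0.504, 0.333)
- Axis: (0.595, -0.152)
- Nose cup: (0.5144, -0.178)
- Push post: (0.5276, -0.245)

I'll close the fingers along world x (yaw π/2).

```bash
cat >> h.py <<'E'
from scipy.spatial.transform import Rotation as Ro
def rows(tgt,yaw,n=8):
    o=ctrl.get_obs();R=Ro.from_euler('xyz',o['eef_rot']);p=np.array(o['ee_pos'])
    rv=(R.inv()*Ro.from_euler('xyz',[np.pi,0,yaw])).as_rotvec()
    for i in range(n):
        d=R.inv().apply((np.array(tgt)-p)/(n-i)); p=p+R.apply(d); R=R*Ro.from_rotvec(rv/n)
        print(np.round(np.r_[d,rv/n],4).tolist())
E
python3 - <<'E'
from h import *
np.set_printoptions(precision=3,suppress=True)
a=cam('top');P=cloud(a);H=cv2.cvtColor(a['pixels'],cv2.COLOR_RGB2HSV)
M=((P[...,2]>.082)&(P[...,2]<.1)&(abs(H[...,0].astype(int)-140)<14)&(H[...,1]>80)).astype(np.uint8)
n,l,s,c=cv2.connectedComponentsWithStats(M)
for k in range(1,n):
    if s[k,4]>20: print(s[k,4],c[k],P[l==k].mean(0)-[.504,.333,0])
rows([.504,.333,.15],np.pi/2,8)
E
```

```text
149 [138.852 207.074] [0.078 0.075 0.092]
154 [139.513 246.649] [-0.023  0.076  0.092]
172 [152.948 273.576] [-0.092  0.045  0.092]
[-0.0449, -0.008, 0.0022, -0.0001, 0.0, 0.1525]
[-0.0456, -0.0011, 0.0022, -0.0001, 0.0, 0.1525]
[-0.0452, 0.0058, 0.0022, -0.0001, 0.0, 0.1525]
[-0.0438, 0.0126, 0.0022, -0.0001, 0.0, 0.1525]
[-0.0414, 0.0191, 0.0022, -0.0001, 0.0, 0.1525]
[-0.038, 0.0252, 0.0022, -0.0001, 0.0, 0.1525]
[-0.0337, 0.0307, 0.0022, -0.0001, 0.0, 0.1525]
[-0.0286, 0.0354, 0.0022, -0.0001, 0.0, 0.1525]
```

Call:
servo_tool(
  plan=[
    [70, -0.045, -0.008, 0.002, 0, 0, 0.1525],
    [70, -0.0455, -0.001, 0.002, 0, 0, 0.1525],
    [70, -0.045, 0.006, 0.002, 0, 0, 0.1525],
    [70, -0.044, 0.0125, 0.002, 0, 0, 0.1525],
    [70, -0.0415, 0.019, 0.002, 0, 0, 0.1525],
    [70, -0.038, 0.025, 0.002, 0, 0, 0.1525],
    [70, -0.0335, 0.0305, 0.002, 0, 0, 0.1525],
    [70, -0.0285, 0.0355, 0.002, 0, 0, 0.1525],
  ],
)

```text
time_s: 1.25
ee_pos: [0.5049, 0.3322, 0.1516]
eef_rot: [-3.141, 0.0, 1.566]
force: [0.2, 1.2, -0.3]
grip_width: 0.0655
grip_force: 0.0
```

Call:
servo_tool(
  plan=[
    [70, 0, 0, 0, 0, 0, 0],
    [70, 0, 0, 0, 0, 0, 0],
    [70, 0, 0, 0, 0, 0, 0],
    [70, 0, 0, 0, 0, 0, 0],
    [70, 0, 0, 0, 0, 0, 0],
    [70, 0, 0, 0, 0, 0, 0],
    [70, 0, 0, 0, 0, 0, 0],
    [70, 0, 0, 0, 0, 0, 0],
  ],
)

```text
time_s: 2.25
ee_pos: [0.5038, 0.3331, 0.1517]
eef_rot: [-3.142, 0.0, 1.571]
force: [-0.3, -0.5, -0.7]
grip_width: 0.066
grip_force: 0.0
```

```bash
python3 - <<'E'
from h import *
print(ctrl.get_obs());rows([.504,.333,.036],np.pi/2,1)
E
```

```text
{'time_s': 2.25, 'qpos': array([5.23521722e-01, 4.32791272e-01, 1.37829340e+00, 7.70859954e-06,
       1.33054176e+00, 5.23552366e-01]), 'joint_vel': array([-0.0019872 , -0.00091222, -0.00214365,  0.00086507, -0.00242327,
       -0.00077716]), 'tau': array([ 3.50547326e-02, -6.08512330e+01, -3.54567075e+01,  7.10578007e-02,
       -2.26575154e-02, -5.65145619e-04]), 'ee_pos': array([0.50377443, 0.33306537, 0.15173099]), 'eef_rot': array([-3.14155965e+00,  1.04050083e-05,  1.57076385e+00]), 'force': array([-0.28227485, -0.45171256, -0.71479892]), 'moment': array([-0.03171324,  0.11697753,  0.01353292]), 'grip_force': 0.0, 'grip_width': 0.06600046657556519}
[-0.0001, 0.0002, 0.1157, -0.0, 0.0, -0.0]
```

Call:
servo_tool(
  plan=[
    [70, 0, 0, 0.025, 0, 0, 0],
    [70, 0, 0, 0.025, 0, 0, 0],
    [70, 0, 0, 0.025, 0, 0, 0],
    [70, 0, 0, 0.02, 0, 0, 0],
    [70, 0, 0, 0.015, 0, 0, 0],
    [70, 0, 0, 0.005, 0, 0, 0],
    [70, 0, 0, 0, 0, 0, 0],
    [70, 0, 0, 0, 0, 0, 0],
  ],
)

```text
time_s: 3.25
ee_pos: [0.5042, 0.3333, 0.0375]
eef_rot: [3.141, -0.001, 1.571]
force: [0.6, -0.8, -0.1]
grip_width: 0.0659
grip_force: 0.0
```

Call:
servo_tool(
  plan=[
    [30, 0, 0, 0, 0, 0, 0],
    [30, 0, 0, 0, 0, 0, 0],
    [30, 0, 0, 0, 0, 0, 0],
    [30, 0, 0, 0, 0, 0, 0],
    [30, 0, 0, 0, 0, 0, 0],
    [30, 0, 0, 0, 0, 0, 0],
    [30, 0, 0, 0, 0, 0, 0],
    [30, 0, 0, 0, 0, 0, 0],
  ],
  force=45,
)

```text
time_s: 4.25
ee_pos: [0.5038, 0.3331, 0.0368]
eef_rot: [3.141, -0.0, 1.571]
force: [0.1, 0.2, 0.4]
grip_width: 0.034
grip_force: 45.0
```

```bash
python3 - <<'E'
from h import *
a=cam('top');b=cam('side')
im=np.hstack([cv2.resize(a['pixels'][190:290,110:240],(400,308),interpolation=cv2.INTER_CUBIC),cv2.resize(b['pixels'][95:195,170:300],(400,308),interpolation=cv2.INTER_CUBIC)])
cv2.imwrite('pics/grip.png',cv2.cvtColor(im,cv2.COLOR_RGB2BGR))
o=ctrl.get_obs();print(o['grip_width'],o['grip_force'],o['force'],o['moment'])
E
```

```text
0.03376810381218494 44.99760667179089 [ 1.08080816 -0.21832639  0.19007777] [-0.05561831 -0.03283912  0.03694715]
```

View pics/grip.png

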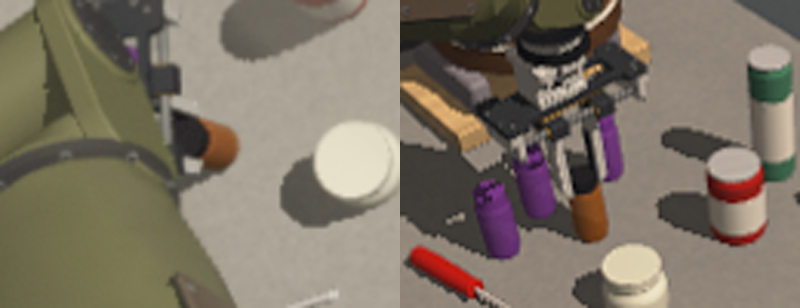

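The fingers seem to hold the jar off-centre (cap beside the fingers at crop (190,135), amber body at (220,145)). I'll measure where the jar is now.

```bash
python3 - <<'E'
from h import *
np.set_printoptions(precision=4,suppress=True)
for n in('top','side'):
    c=cam(n);P=cloud(c);H=cv2.cvtColor(c['pixels'],cv2.COLOR_RGB2HSV)
    M=(H[...,0]<16)&(H[...,1]>130)&(P[...,2]>.01)&(P[...,2]<.075)&(np.hypot(P[...,0]-.504,P[...,1]-.333)<.06)
    q=P[M];print(n,len(q),np.argwhere(M).min(0),np.argwhere(M).max(0))
    for lo,hi in((.01,.03),(.03,.05),(.05,.07)):
        s=q[(q[:,2]>lo)&(q[:,2]<hi)]
        if len(s)>4: print(lo,len(s),s.mean(0),s.min(0),s.max(0))
    K=(P[...,2]>.076)&(P[...,2]<.1)&(H[...,2]<70)&(np.hypot(P[...,0]-.504,P[...,1]-.333)<.04)
    if K.sum()>3: print('cap',K.sum(),P[K].mean(0),P[K].min(0),P[K].max(0))
    print('tcp pix',pix(c,[[.504,.333,.037],[.504,.333,.0]]))
E
```

```text
top 104 [230 176] [244 186]
0.01 21 [0.4995 0.3174 0.024 ] [0.4847 0.314  0.0167] [0.516  0.3286 0.0299]
0.03 29 [0.4985 0.3175 0.0391] [0.4856 0.3131 0.0303] [0.5181 0.3254 0.0478]
0.05 36 [0.498  0.3167 0.0604] [0.4852 0.3113 0.0504] [0.5158 0.3279 0.0699]
cap 119 [0.5054 0.3273 0.0918] [0.4887 0.3146 0.0783] [0.5217 0.3411 0.097 ]
tcp pix [[176.9183 236.593 ]
 [181.7976 238.019 ]]
side 141 [155 225] [171 236]
0.01 32 [0.4948 0.3197 0.0195] [0.484  0.3125 0.0111] [0.5107 0.3362 0.0277]
0.03 51 [0.4963 0.319  0.0388] [0.4825 0.3101 0.0301] [0.5168 0.3375 0.0498]
0.05 44 [0.4956 0.3186 0.0593] [0.4832 0.3092 0.0502] [0.5171 0.3343 0.0693]
cap 79 [0.5036 0.3282 0.0901] [0.4865 0.3124 0.076 ] [0.5225 0.3524 0.0996]
tcp pix [[230.9589 162.8467]
 [232.5196 170.4261]]
```

Call:
servo_tool(
  plan=[
    [30, 0, 0, 0, 0, 0, 0],
    [30, 0, 0, 0, 0, 0, 0],
    [30, 0, 0, 0, 0, 0, 0],
    [30, 0, 0, 0, 0, 0, 0],
    [30, 0, 0, 0, 0, 0, 0],
    [30, 0, 0, 0, 0, 0, 0],
    [30, 0, 0, 0, 0, 0, 0],
    [30, 0, 0, 0, 0, 0, 0],
  ],
  force=15,
)

```text
time_s: 5.45
ee_pos: [0.5038, 0.3331, 0.0368]
eef_rot: [3.141, -0.0, 1.571]
force: [1.9, 0.4, 1.4]
grip_width: 0.0346
grip_force: 15.0
```

Call:
servo_tool(
  plan=[
    [30, 0, 0, 0, 0, 0, 0],
    [30, 0, 0, 0, 0, 0, 0],
    [30, 0, 0, -0.005, 0, 0, 0],
    [30, 0, 0, -0.015, 0, 0, 0],
    [30, 0, 0, -0.03, 0, 0, 0],
    [30, 0, 0, -0.03, 0, 0, 0],
    [30, 0, 0, -0.03, 0, 0, 0],
    [30, 0, 0, -0.02, 0, 0, 0],
  ],
  force=45,
)

```text
time_s: 6.45
ee_pos: [0.5039, 0.3333, 0.1693]
eef_rot: [3.14, -0.001, 1.571]
force: [-0.0, 0.1, -1.1]
grip_width: 0.034
grip_force: 45.0
```

```bash
python3 - <<'E'
from h import *
np.set_printoptions(precision=4,suppress=True)
a=cam('top');b=cam('side');o=ctrl.get_obs();print(o['ee_pos'],o['force'],o['moment'],o['grip_width'])
im=np.hstack([cv2.resize(a['pixels'][190:290,110:240],(400,308),interpolation=cv2.INTER_CUBIC),cv2.resize(b['pixels'][70:170,170:300],(400,308),interpolation=cv2.INTER_CUBIC)])
cv2.imwrite('pics/lift.png',cv2.cvtColor(im,cv2.COLOR_RGB2BGR))
rows([.5144,-.1783,.1667],np.pi/2,10)
E
```

```text
[0.5045 0.3336 0.1698] [ 0.7669 -0.0816 -1.7917] [-0.0552  0.0411  0.0021] 0.03403071573450914
[-0.0512, 0.001, 0.0002, 0.0004, -0.0002, 0.0]
[-0.0512, 0.001, 0.0002, 0.0004, -0.0002, 0.0]
[-0.0512, 0.001, 0.0002, 0.0004, -0.0002, 0.0]
[-0.0512, 0.001, 0.0002, 0.0004, -0.0002, 0.0]
[-0.0512, 0.001, 0.0002, 0.0004, -0.0002, 0.0]
[-0.0512, 0.001, 0.0003, 0.0004, -0.0002, 0.0]
[-0.0512, 0.001, 0.0003, 0.0004, -0.0002, 0.0]
[-0.0512, 0.001, 0.0003, 0.0004, -0.0002, 0.0]
[-0.0512, 0.001, 0.0003, 0.0004, -0.0002, 0.0]
[-0.0512, 0.001, 0.0003, 0.0004, -0.0002, 0.0]
```

View pics/lift.png

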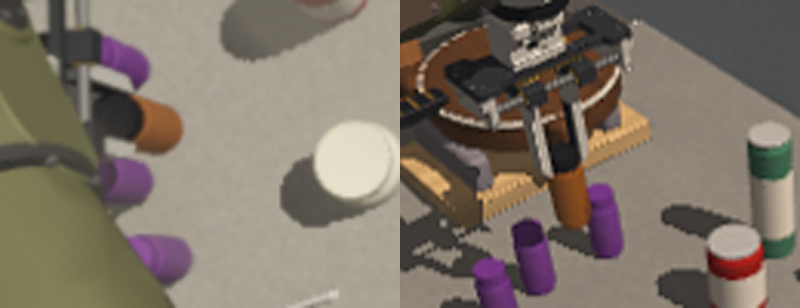

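The jar is lifted and hangs upright in the fingers at side crop (570,190). The left fingertip ends near the cap at crop (545,180). I'll check the tip height and any tilt.

```bash
python3 - <<'E'
from h import *
np.set_printoptions(precision=4,suppress=True)
for n in('side','top'):
    c=cam(n);P=cloud(c);H=cv2.cvtColor(c['pixels'],cv2.COLOR_RGB2HSV)
    near=np.hypot(P[...,0]-.504,P[...,1]-.333)<.05
    M=(H[...,0]<16)&(H[...,1]>130)&(P[...,2]>.11)&near&(P[...,2]<.24)
    q=P[M];print(n,len(q),'amber z',q[:,2].min(),q[:,2].max())
    for lo in np.arange(.13,.22,.015):
        s=q[(q[:,2]>lo)&(q[:,2]<lo+.015)]
        if len(s)>4:
            A=np.c_[2*s[:,:2],np.ones(len(s))];f=np.linalg.lstsq(A,(s[:,:2]**2).sum(1),rcond=None)[0]
            print('%.3f'%lo,len(s),s.min(0),s.max(0),'fit',f[:2],np.sqrt(f[2]+f[:2]@f[:2]))
    G=near&(H[...,1]<60)&(P[...,2]>.12)&(P[...,2]<.26)
    g=P[G]
    for lo in np.arange(.15,.26,.01):
        s=g[(g[:,2]>lo)&(g[:,2]<lo+.01)]
        if len(s): print(' grey %.2f'%lo,len(s),s.min(0),s.max(0))
    print(pix(c,[[.478,.333,.17],[.504,.333,.133],[.504,.333,.225]]))
E
```

```text
side 206 amber z 0.13434742085276397 0.2112237700453038
0.130 18 [0.4857 0.3134 0.1343] [0.5127 0.3329 0.145 ] fit [0.5009 0.3265] 0.011595651839336717
0.145 39 [0.4857 0.3127 0.1452] [0.5168 0.3358 0.1599] fit [0.5043 0.3318] 0.017231742843287663
0.160 42 [0.4845 0.3094 0.1601] [0.5185 0.341  0.1744] fit [0.5038 0.3317] 0.017405194292139894
0.175 41 [0.4841 0.3111 0.1751] [0.5169 0.3451 0.1895] fit [0.5034 0.3321] 0.017565378802352833
0.190 46 [0.4832 0.3095 0.1903] [0.5178 0.3376 0.2048] fit [0.5026 0.3303] 0.01637387990976829
0.205 20 [0.4874 0.3148 0.2055] [0.5181 0.3254 0.2112] fit [0.5035 0.3304] 0.01540553647626239
 grey 0.20 3 [0.485  0.3205 0.2033] [0.5039 0.3345 0.2092]
 grey 0.21 28 [0.4739 0.3166 0.2126] [0.5281 0.3288 0.2199]
 grey 0.22 82 [0.4728 0.3161 0.22  ] [0.5303 0.3485 0.2299]
 grey 0.23 26 [0.471  0.3193 0.23  ] [0.5312 0.3352 0.2398]
 grey 0.24 29 [0.4704 0.321  0.2401] [0.5305 0.3351 0.2493]
 grey 0.25 29 [0.4728 0.3207 0.25  ] [0.5315 0.3411 0.2591]
[[218.2571 136.2967]
 [226.6228 141.7414]
 [222.032  119.3207]]
top 184 amber z 0.14543177257177364 0.216914146
[... 324 characters left out ...]
 ] [0.5201 0.3253 0.2049] fit [0.5034 0.3289] 0.0161936789965378
0.205 29 [0.4904 0.3135 0.205 ] [0.517  0.3222 0.2169] fit [0.5043 0.3298] 0.0152080794505461
 grey 0.15 1 [0.4843 0.3352 0.1502] [0.4843 0.3352 0.1502]
 grey 0.17 3 [0.4841 0.3326 0.1734] [0.4842 0.3358 0.1768]
 grey 0.20 5 [0.4819 0.3241 0.2062] [0.526  0.3262 0.2095]
 grey 0.21 32 [0.4739 0.3156 0.2102] [0.5315 0.3479 0.2199]
 grey 0.22 200 [0.4739 0.3149 0.2204] [0.5326 0.3467 0.2292]
 grey 0.23 36 [0.4737 0.324  0.23  ] [0.5336 0.3402 0.2398]
 grey 0.24 31 [0.4739 0.3238 0.2403] [0.5329 0.3345 0.2485]
 grey 0.25 17 [0.486  0.3236 0.2505] [0.5333 0.3296 0.2597]
[[156.53   241.8249]
 [162.4882 232.3574]
 [145.6498 227.3795]]
```

The real fingertips sit about 38 mm behind the reported TCP. Tips show at z≈0.208 where the TCP reads 0.170, so the grip is on the 35 mm cap, and firm. The jar is upright with its foot 37 mm below the TCP. I'll raise it over the wheel's jars and carry it across.

Call:
servo_tool(
  plan=[
    [30, -0.015, 0, -0.015, 0, 0, 0],
    [30, -0.03, 0.0005, -0.02, 0, 0, 0],
    [30, -0.04, 0.001, -0.015, 0, 0, 0],
    [30, -0.045, 0.001, 0, 0, 0, 0],
    [30, -0.045, 0.001, 0, 0, 0, 0],
    [30, -0.045, 0.001, 0, 0, 0, 0],
    [30, -0.045, 0.001, 0, 0, 0, 0],
    [30, -0.045, 0.001, 0, 0, 0, 0],
  ],
)

```text
time_s: 7.65
ee_pos: [0.5096, 0.0209, 0.2172]
eef_rot: [-3.142, 0.0, 1.57]
force: [0.1, -0.0, -1.6]
grip_width: 0.0342
grip_force: 45.0
```

Call:
servo_tool(
  plan=[
    [30, -0.045, 0.001, 0, 0, 0, 0],
    [30, -0.045, 0.001, 0, 0, 0, 0],
    [30, -0.045, 0.001, 0, 0, 0, 0],
    [30, -0.035, 0.0005, 0, 0, 0, 0],
    [30, -0.02, 0, 0, 0, 0, 0],
    [30, -0.011, 0, 0, 0, 0, 0],
    [30, 0, 0, 0, 0, 0, 0],
    [30, 0, 0, 0, 0, 0, 0],
  ],
)

```text
time_s: 8.65
ee_pos: [0.5139, -0.1771, 0.2168]
eef_rot: [3.142, -0.0, 1.572]
force: [0.6, 0.7, -1.3]
grip_width: 0.0337
grip_force: 45.0
```

```bash
python3 - <<'E'
from h import *
np.set_printoptions(precision=4,suppress=True)
a=cam('top');b=cam('side');o=ctrl.get_obs();print(o['ee_pos'],o['eef_rot'],o['force'],o['grip_width'])
im=np.hstack([cv2.resize(a['pixels'][120:250,300:430],(400,400),interpolation=cv2.INTER_CUBIC),cv2.resize(b['pixels'][130:260,280:410],(400,400),interpolation=cv2.INTER_CUBIC)])
cv2.imwrite('pics/over.png',cv2.cvtColor(im,cv2.COLOR_RGB2BGR))
for n,c in(('top',a),('side',b)):
    P=cloud(c);H=cv2.cvtColor(c['pixels'],cv2.COLOR_RGB2HSV)
    near=np.hypot(P[...,0]-.5144,P[...,1]+.178)<.04
    M=(H[...,0]<16)&(H[...,1]>130)&(P[...,2]>.15)&near&(P[...,2]<.28);q=P[M]
    for lo in np.arange(.18,.26,.02):
        s=q[(q[:,2]>lo)&(q[:,2]<lo+.02)]
        if len(s)>4:
            # fixed-radius fit
            from scipy.optimize import least_squares
            f=least_squares(lambda p:np.hypot(s[:,0]-p[0],s[:,1]-p[1])-.02,[.514,-.178]).x
            print(n,'%.3f'%lo,len(s),f)
    # rim of nose cup
    C=(P[...,2]>.078)&(P[...,2]<.088)&near
    print('rim',C.sum(),P[C].mean(0) if C.sum() else '', P[C].min(0),P[C].max(0))
E
```

```text
[ 0.5139 -0.1771  0.2169] [ 3.1415 -0.      1.5719] [-0.6974 -0.6342 -2.4497] 0.0341220103680815Traceback (most recent call last):
  File "<stdin>", line 19, in <module>
    return umr_minimum(a, axis, None, out, keepdims, initial, where)
ValueError: zero-size array to reduction operation minimum which has no identity
```

View pics/over.png

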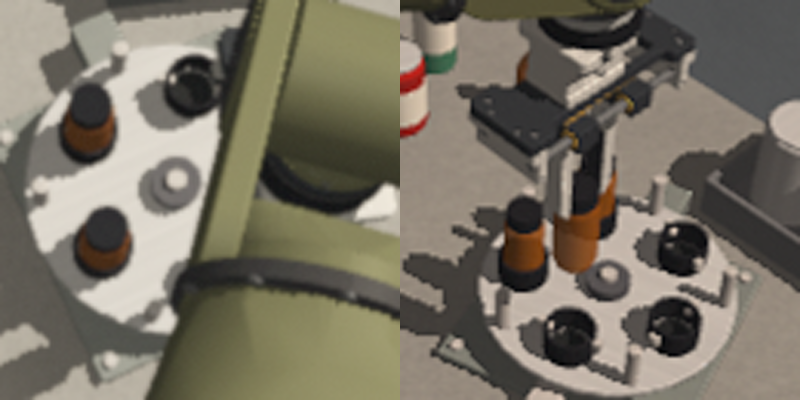

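The jar hangs over the wheel in the side view, crop (575,230), with the nose cup at crop (570,335). The arm blocks the top view.

```bash
cat > jar.py <<'E'
from h import *
from scipy.optimize import least_squares
np.set_printoptions(precision=4,suppress=True)
c=cam('side');P=cloud(c);H=cv2.cvtColor(c['pixels'],cv2.COLOR_RGB2HSV)
o=ctrl.get_obs();print(o['ee_pos'],o['eef_rot'],o['force'],o['moment'])
near=np.hypot(P[...,0]-o['ee_pos'][0],P[...,1]-o['ee_pos'][1])<.035
M=(H[...,0]<16)&(H[...,1]>110)&near&(P[...,2]>.07);q=P[M];print('z',q[:,2].min(),q[:,2].max())
for lo in np.arange(q[:,2].min(),q[:,2].max(),.015):
    s=q[(q[:,2]>=lo)&(q[:,2]<lo+.015)]
    if len(s)>8: print('%.3f'%lo,len(s),least_squares(lambda p:np.hypot(s[:,0]-p[0],s[:,1]-p[1])-.02,o['ee_pos'][:2]).x)
E
python3 jar.py
```

```text
[ 0.5139 -0.1772  0.2169] [ 3.1415 -0.      1.5718] [ 0.1429 -0.6003 -2.4456] [-0.0186  0.0469 -0.0341]
z 0.17904352781342903 0.263662094784367
0.179 26 [ 0.5155 -0.1759]
0.194 52 [ 0.5146 -0.1774]
0.209 57 [ 0.5144 -0.1771]
0.224 58 [ 0.5143 -0.177 ]
0.239 62 [ 0.5146 -0.1764]
```

Call:
servo_tool(
  plan=[
    [30, -0.001, 0.0003, 0.015, 0, 0, 0],
    [30, 0, 0, 0.02, 0, 0, 0],
    [30, 0, 0, 0.02, 0, 0, 0],
    [30, 0, 0, 0.018, 0, 0, 0],
    [30, 0, 0, 0.012, 0, 0, 0],
    [30, 0, 0, 0.005, 0, 0, 0],
    [30, 0, 0, 0, 0, 0, 0],
    [30, 0, 0, 0, 0, 0, 0],
  ],
)

```text
time_s: 9.8
ee_pos: [0.5144, -0.179, 0.1273]
eef_rot: [3.141, 0.0, 1.571]
force: [0.2, -0.0, -2.2]
grip_width: 0.0339
grip_force: 45.0
```

```bash
python3 jar.py; python3 - <<'E'
from h import *
b=cam('side');cv2.imwrite('pics/near.png',cv2.cvtColor(cv2.resize(b['pixels'][170:270,280:400],(720,600),interpolation=cv2.INTER_CUBIC),cv2.COLOR_RGB2BGR))
E
```

```text
[ 0.5143 -0.179   0.1273] [3.1407 0.0004 1.5708] [-0.0368 -0.4197 -1.0008] [-0.0409  0.0643 -0.0311]
z 0.0767406456760783 0.2429409029752203
0.092 25 [ 0.5158 -0.1788]
0.107 42 [ 0.5151 -0.1786]
0.122 44 [ 0.5151 -0.179 ]
0.137 48 [ 0.5148 -0.179 ]
0.152 40 [ 0.5145 -0.1781]
```

View pics/near.png

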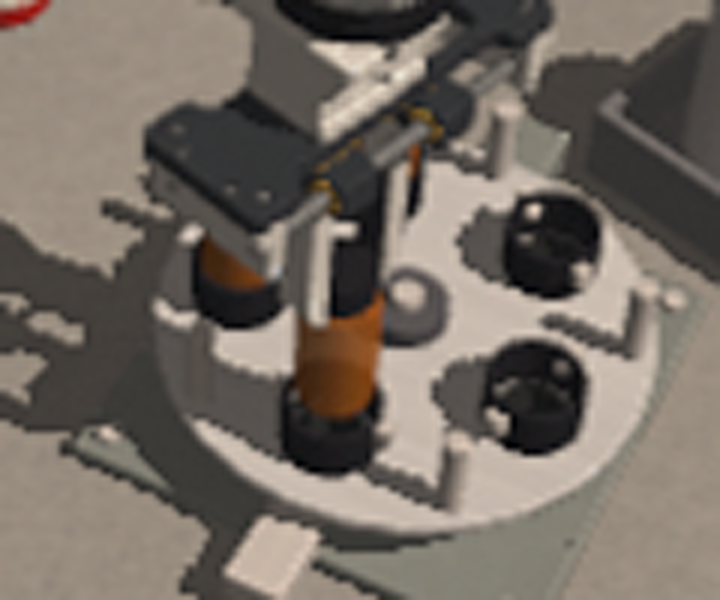

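The jar's foot is just above the nose cup mouth and well centred (crop (335,415)). I'll ease it in.

Call:
servo_tool(
  plan=[
    [30, 0, 0, 0.003, 0, 0, 0],
    [30, 0, 0, 0.003, 0, 0, 0],
    [30, 0, 0, 0.003, 0, 0, 0],
    [30, 0, 0, 0.003, 0, 0, 0],
    [30, 0, 0, 0.003, 0, 0, 0],
    [30, 0, 0, 0.002, 0, 0, 0],
    [30, 0, 0, 0, 0, 0, 0],
    [30, 0, 0, 0, 0, 0, 0],
  ],
  force=60,
)

```text
time_s: 10.9
ee_pos: [0.5141, -0.1789, 0.1098]
eef_rot: [3.142, -0.0, 1.571]
force: [0.2, 0.8, -1.6]
grip_width: 0.0337
grip_force: 60.0
```

Call:
servo_tool(
  plan=[
    [30, 0, 0, 0.002, 0, 0, 0],
    [30, 0, 0, 0.002, 0, 0, 0],
    [30, 0, 0, 0.002, 0, 0, 0],
    [30, 0, 0, 0.002, 0, 0, 0],
    [30, 0, 0, 0.002, 0, 0, 0],
    [30, 0, 0, 0, 0, 0, 0],
    [30, 0, 0, 0, 0, 0, 0],
    [30, 0, 0, 0, 0, 0, 0],
  ],
)

```text
time_s: 11.9
ee_pos: [0.5139, -0.1788, 0.0993]
eef_rot: [-3.141, -0.0, 1.571]
force: [2.9, 0.9, -6.3]
grip_width: 0.0337
grip_force: 60.0
```

Call:
servo_tool(
  plan=[
    [30, 0, 0, 0.001, 0, 0, 0],
    [30, 0, 0, 0.001, 0, 0, 0],
    [30, 0, 0, 0.001, 0, 0, 0],
    [30, 0, 0, 0.001, 0, 0, 0],
    [30, 0, 0, 0.001, 0, 0, 0],
    [30, 0, 0, 0.0005, 0, 0, 0],
    [30, 0, 0, 0, 0, 0, 0],
    [30, 0, 0, 0, 0, 0, 0],
  ],
)

```text
time_s: 12.9
ee_pos: [0.5141, -0.1789, 0.0942]
eef_rot: [3.141, -0.0, 1.571]
force: [2.7, 1.4, 2.5]
grip_width: 0.0337
grip_force: 60.0
```

```bash
python3 - <<'E'
from h import *
np.set_printoptions(precision=4,suppress=True)
for i in range(3):
    cam('side');o=ctrl.get_obs();print(o['ee_pos'],o['force'],o['moment'])
E
```

```text
[ 0.5141 -0.1789  0.0942] [3.155  1.2172 3.0248] [ 0.3279 -0.5364  0.0106]
[ 0.5141 -0.1789  0.0942] [3.0008 1.4945 2.4352] [ 0.3378 -0.5546  0.0333]
[ 0.5141 -0.1789  0.0942] [2.3201 0.978  2.2233] [ 0.3725 -0.6225  0.0141]
```

Call:
servo_tool(
  plan=[
    [30, 0, 0, 0.0007, 0, 0, 0],
    [30, 0, 0, 0, 0, 0, 0],
    [30, 0, 0, 0.0007, 0, 0, 0],
    [30, 0, 0, 0, 0, 0, 0],
    [30, 0, 0, 0.0006, 0, 0, 0],
    [30, 0, 0, 0, 0, 0, 0],
    [30, 0, 0, 0, 0, 0, 0],
    [30, 0, 0, 0, 0, 0, 0],
  ],
)

```text
time_s: 14.05
ee_pos: [0.5141, -0.1789, 0.0922]
eef_rot: [3.142, -0.0, 1.571]
force: [3.0, 1.7, 1.9]
grip_width: 0.0336
grip_force: 60.0
```

Call:
servo_tool(
  plan=[
    [30, 0, 0, 0.0005, 0, 0, 0],
    [30, 0, 0, 0, 0, 0, 0],
    [30, 0, 0, 0, 0, 0, 0],
    [30, 0, 0, 0, 0, 0, 0],
    [30, 0, 0, 0, 0, 0, 0],
    [30, 0, 0, 0, 0, 0, 0],
    [30, 0, 0, 0, 0, 0, 0],
    [30, 0, 0, 0, 0, 0, 0],
  ],
)

```text
time_s: 15.05
ee_pos: [0.5141, -0.1789, 0.0918]
eef_rot: [3.142, 0.0, 1.571]
force: [3.5, 1.5, 4.8]
grip_width: 0.0338
grip_force: 60.0
```

Call:
servo_tool(
  plan=[
    [30, 0, 0, 0.0003, 0, 0, 0],
    [30, 0, 0, 0, 0, 0, 0],
    [30, 0, 0, 0, 0, 0, 0],
    [30, 0, 0, 0.0002, 0, 0, 0],
    [30, 0, 0, 0, 0, 0, 0],
    [30, 0, 0, 0, 0, 0, 0],
    [30, 0, 0, 0, 0, 0, 0],
    [30, 0, 0, 0, 0, 0, 0],
  ],
)

```text
time_s: 16.05
ee_pos: [0.5142, -0.179, 0.0916]
eef_rot: [3.141, 0.0, 1.571]
force: [1.1, 2.5, 7.7]
grip_width: 0.0338
grip_force: 60.0
```

Call:
servo_tool(
  plan=[
    [30, 0, 0, 0.0003, 0, 0, 0],
    [30, 0, 0, 0, 0, 0, 0],
    [30, 0, 0, 0, 0, 0, 0],
    [30, 0, 0, 0.0003, 0, 0, 0],
    [30, 0, 0, 0, 0, 0, 0],
    [30, 0, 0, 0, 0, 0, 0],
    [30, 0, 0, 0, 0, 0, 0],
    [30, 0, 0, 0, 0, 0, 0],
  ],
)

```text
time_s: 17.05
ee_pos: [0.5143, -0.179, 0.0914]
eef_rot: [3.141, 0.0, 1.571]
force: [0.2, 2.0, 11.4]
grip_width: 0.0338
grip_force: 60.0
```

Call:
servo_tool(
  plan=[
    [30, 0, 0, 0.0004, 0, 0, 0],
    [30, 0, 0, 0, 0, 0, 0],
    [30, 0, 0, 0.0004, 0, 0, 0],
    [30, 0, 0, 0, 0, 0, 0],
    [30, 0, 0, 0.0002, 0, 0, 0],
    [30, 0, 0, 0, 0, 0, 0],
    [30, 0, 0, 0, 0, 0, 0],
    [30, 0, 0, 0, 0, 0, 0],
  ],
)

```text
time_s: 18.05
ee_pos: [0.5144, -0.1791, 0.0911]
eef_rot: [3.14, 0.001, 1.571]
force: [-1.2, 4.0, 17.9]
grip_width: 0.0337
grip_force: 60.0
```

Call:
servo_tool(
  plan=[
    [30, 0, 0, 0.0004, 0, 0, 0],
    [30, 0, 0, 0, 0, 0, 0],
    [30, 0, 0, 0, 0, 0, 0],
    [30, 0, 0, 0, 0, 0, 0],
    [30, 0, 0, 0, 0, 0, 0],
    [30, 0, 0, 0, 0, 0, 0],
    [30, 0, 0, 0, 0, 0, 0],
    [30, 0, 0, 0, 0, 0, 0],
  ],
)

```text
time_s: 19.05
ee_pos: [0.5145, -0.1792, 0.091]
eef_rot: [3.14, 0.001, 1.571]
force: [-2.1, 4.0, 20.6]
grip_width: 0.034
grip_force: 60.0
```

```bash
python3 jar.py; python3 - <<'E'
from h import *
np.set_printoptions(precision=4,suppress=True)
c=cam('side');P=cloud(c)
for k in range(3): cam('side');print(ctrl.get_obs()['force'])
save(c,'x.png')
E
```

```text
[ 0.5145 -0.1792  0.091 ] [3.14   0.001  1.5709] [-2.3421  4.5044 21.0993] [0.7553 0.7082 0.0283]
z 0.0749595470148724 0.1382265951763706
0.075 38 [ 0.5145 -0.1782]
0.090 40 [ 0.5152 -0.1784]
0.105 41 [ 0.5144 -0.1788]
0.120 32 [ 0.5145 -0.1776]
[-2.5354  4.3393 21.3177]
[-2.2287  4.1067 21.439 ]
[-3.3675  2.9643 21.7508]
```

Call:
servo_tool(
  plan=[
    [30, 0, 0, -0.001, 0, 0, 0],
    [30, 0, 0, -0.001, 0, 0, 0],
    [30, 0, 0, -0.0006, 0, 0, 0],
    [30, 0, 0, 0, 0, 0, 0],
    [30, 0, 0, 0, 0, 0, 0],
    [55, 0, 0, 0, 0, 0, 0],
    [55, 0, 0, 0, 0, 0, 0],
    [55, 0, 0, 0, 0, 0, 0],
  ],
)

```text
time_s: 20.3
ee_pos: [0.5138, -0.179, 0.0916]
eef_rot: [-3.141, -0.0, 1.571]
force: [-0.4, -1.0, 0.4]
grip_width: 0.0518
grip_force: 0.0
```

Call:
servo_tool(
  plan=[
    [55, 0, 0, -0.005, 0, 0, 0],
    [55, 0, 0, -0.01, 0, 0, 0],
    [55, 0, 0, -0.02, 0, 0, 0],
    [55, 0, 0, -0.02, 0, 0, 0],
    [55, 0, 0, -0.02, 0, 0, 0],
    [55, 0, 0, -0.015, 0, 0, 0],
    [0, 0, 0, 0, 0, 0, 0],
    [0, 0, 0, 0, 0, 0, 0],
  ],
)

```text
time_s: 21.3
ee_pos: [0.5138, -0.1788, 0.1812]
eef_rot: [-3.141, -0.0, 1.571]
force: [-0.7, -0.4, -0.6]
grip_width: 0.0352
grip_force: 0.0
```

```bash
python3 - <<'E'
from h import *
np.set_printoptions(precision=4,suppress=True)
print(ctrl.get_obs()['ee_pos'])
b=cam('side');cv2.imwrite('pics/rel.png',cv2.cvtColor(cv2.resize(b['pixels'][130:270,270:410],(600,600),interpolation=cv2.INTER_CUBIC),cv2.COLOR_RGB2BGR))
P=cloud(b)
for nm,x,y in(('jar',.5144,-.1783),('wj1',.5453,-.083),('wj2',.644,-.083)):
    m=(np.hypot(P[...,0]-x,P[...,1]-y)<.012)&(P[...,2]>.1)&(P[...,2]<.16);q=P[m];print(nm,m.sum(),np.percentile(q[:,2],[50,90,98]) if m.sum() else '')
m=(np.hypot(P[...,0]-.5276,P[...,1]+.245)<.02)&(P[...,2]>.09)&(P[...,2]<.11);print('post',P[m].mean(0))
m=(np.hypot(P[...,0]-.5144,P[...,1]+.1783)<.05)&(P[...,2]>.16);print('tips z',np.sort(P[m][:,2])[:10])
E
```

```text
[ 0.5138 -0.1788  0.1812]
jar 42 [0.1472 0.1489 0.1503]
wj1 25 [0.1474 0.1489 0.1494]
wj2 0 
post [ 0.5267 -0.2461  0.1001]
tips z [0.2197 0.22   0.2206 0.2206 0.2209 0.2215 0.2219 0.222  0.2225 0.2232]
```

View pics/rel.png

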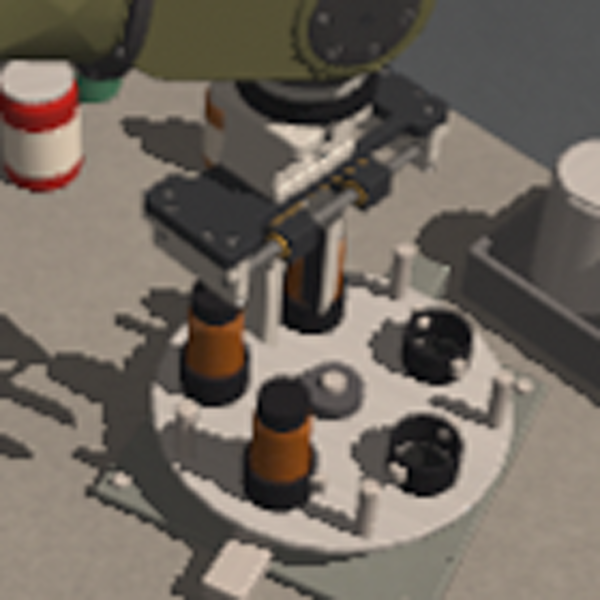

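The jar is home at crop (282,440), its top at z 0.147 like the other jars, and it's free of the gripper. Next I'll pinch the push post, with the fingers closing tangentially (yaw 54°), and turn about the axis.

```bash
python3 - <<'E'
from h import *
rows([.5268,-.2444,.14],np.radians(54),8)
E
```

```text
[-0.0082, 0.0016, 0.0051, -0.0002, -0.0, 0.0785]
[-0.0081, 0.0023, 0.0051, -0.0002, -0.0, 0.0785]
[-0.0078, 0.0029, 0.0051, -0.0002, -0.0, 0.0785]
[-0.0076, 0.0035, 0.0051, -0.0002, -0.0, 0.0785]
[-0.0073, 0.0041, 0.0051, -0.0002, -0.0, 0.0785]
[-0.007, 0.0046, 0.0051, -0.0002, -0.0, 0.0785]
[-0.0066, 0.0052, 0.0051, -0.0002, -0.0, 0.0785]
[-0.0061, 0.0057, 0.0051, -0.0002, -0.0, 0.0785]
```

Call:
servo_tool(
  plan=[
    [40, -0.0082, 0.0016, 0.005, 0, 0, 0.0785],
    [40, -0.0081, 0.0023, 0.005, 0, 0, 0.0785],
    [40, -0.0078, 0.0029, 0.005, 0, 0, 0.0785],
    [40, -0.0076, 0.0035, 0.005, 0, 0, 0.0785],
    [40, -0.0073, 0.0041, 0.005, 0, 0, 0.0785],
    [40, -0.007, 0.0046, 0.005, 0, 0, 0.0785],
    [40, -0.0066, 0.0052, 0.005, 0, 0, 0.0785],
    [40, -0.0061, 0.0057, 0.005, 0, 0, 0.0785],
  ],
)

```text
time_s: 22.35
ee_pos: [0.5269, -0.2447, 0.1408]
eef_rot: [-3.14, 0.0, 0.94]
force: [0.2, 0.2, 0.1]
grip_width: 0.0378
grip_force: 0.0
```

Call:
servo_tool(
  plan=[
    [40, 0, 0, 0, 0, 0, 0],
    [40, 0, 0, 0.015, 0, 0, 0],
    [40, 0, 0, 0.02, 0, 0, 0],
    [40, 0, 0, 0.015, 0, 0, 0],
    [40, 0, 0, 0.01, 0, 0, 0],
    [40, 0, 0, 0, 0, 0, 0],
    [40, 0, 0, 0, 0, 0, 0],
    [40, 0, 0, 0, 0, 0, 0],
  ],
)

```text
time_s: 23.35
ee_pos: [0.5274, -0.2447, 0.0824]
eef_rot: [3.141, -0.0, 0.943]
force: [-0.2, 0.3, -0.6]
grip_width: 0.0372
grip_force: 0.0
```

```bash
python3 - <<'E'
from h import *
np.set_printoptions(precision=4,suppress=True)
o=ctrl.get_obs();print(o['ee_pos'],o['eef_rot'],o['force'],o['qpos'])
b=cam('side');cv2.imwrite('pics/post.png',cv2.cvtColor(cv2.resize(b['pixels'][150:270,290:410],(600,600),interpolation=cv2.INTER_CUBIC),cv2.COLOR_RGB2BGR))
E
```

```text
[ 0.5274 -0.2447  0.0824] [ 3.1406 -0.0001  0.9429] [-0.2495  0.2749 -0.6015] [-0.4974  0.4488  1.5236 -0.      1.1681  0.1305]
```

View pics/post.png

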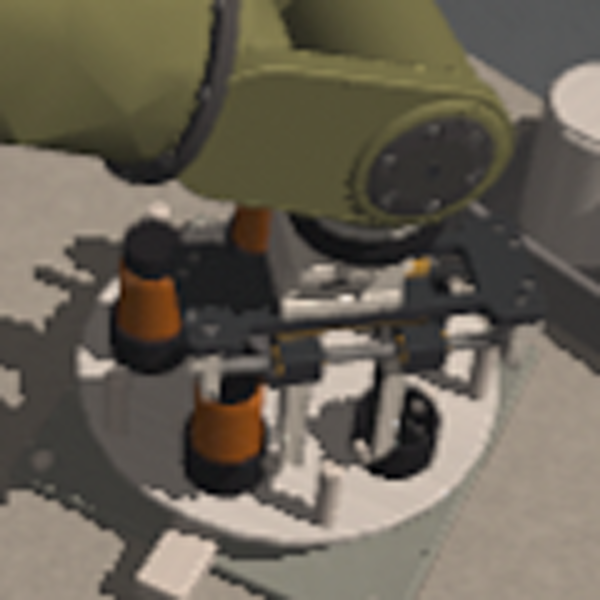

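The fingers straddle the post area with the tips above it: tips at crop (300,455) and (385,450), post top at (328,475). I'll check the centring with depth.

```bash
python3 - <<'E'
from h import *
np.set_printoptions(precision=4,suppress=True)
c=cam('side');P=cloud(c)
a=np.radians(54);ex=np.array([np.cos(a),np.sin(a)]);ey=np.array([np.sin(a),-np.cos(a)])
D=P[...,:2]-np.array([.5276,-.245]);X=D@ex;Y=D@ey
for lo,hi in((.085,.103),(.103,.115),(.115,.125),(.125,.135),(.135,.145),(.145,.155)):
    m=(abs(X)<.03)&(abs(Y)<.045)&(P[...,2]>lo)&(P[...,2]<hi)
    y=Y[m];x=X[m]
    print(lo,m.sum(),'Y hist',np.histogram(y,np.arange(-.045,.05,.01))[0],'X med neg/pos',np.median(x[y<-.005]) if (y<-.005).any() else 0,np.median(x[y>.005]) if (y>.005).any() else 0,
     'Y ext',[(y[s].min().round(4),y[s].max().round(4)) for s in (y<-.008,y>.008) if s.any()], 'X ext',x.min() if len(x) else 0,x.max() if len(x) else 0)
E
```

```text
0.085 40 Y hist [ 9  1  0  5 19  5  0  0  1] X med neg/pos 0.02832133122327233 -0.0015807013567586676 Y ext [(np.float64(-0.045), np.float64(-0.0331)), (np.float64(0.0435), np.float64(0.0435))] X ext -0.008432011428872246 0.029861870736206275
0.103 9 Y hist [3 0 0 0 6 0 0 0 0] X med neg/pos 0.0282092604267432 0 Y ext [(np.float64(-0.0431), np.float64(-0.0396))] X ext -0.005326145298102015 0.02919970230115339
0.115 10 Y hist [4 0 1 0 0 0 5 0 0] X med neg/pos 0.028284439771475663 -0.007239278686109819 Y ext [(np.float64(-0.0437), np.float64(-0.0193)), (np.float64(0.0183), np.float64(0.0213))] X ext -0.010154156112850416 0.029912876124048034
0.125 29 Y hist [ 1  8  5  0  0  0 12  3  0] X med neg/pos -0.008322249837423766 -0.007770526334177761 Y ext [(np.float64(-0.0437), np.float64(-0.0201)), (np.float64(0.0177), np.float64(0.029))] X ext -0.010427295568337604 0.0288081097980079
0.135 27 Y hist [0 9 5 0 0 0 8 5 0] X med neg/pos -0.007874290151982459 -0.008676586938056884 Y ext [(np.float64(-0.0315), np.float64(-0.0213)), (np.float64(0.0182), np.float64(0.031))] X ext -0.010492283649848664 0.009496336156808793
0.145 26 Y hist [ 0  7  4  0  0  0 10  5  0] X med neg/pos -0.008216704342146195 -0.008113220462176945 Y ext [(np.float64(-0.0325), np.float64(-0.0217)), (np.float64(0.0178), np.float64(0.0291))] X ext -0.01054733244864596 0.004640789994195777
```

The fingers are centred on the post and the tips are at z≈0.12. I'll lower 32 mm and pinch.

Call:
servo_tool(
  plan=[
    [40, 0, 0, 0.008, 0, 0, 0],
    [40, 0, 0, 0.012, 0, 0, 0],
    [40, 0, 0, 0.009, 0, 0, 0],
    [40, 0, 0, 0.003, 0, 0, 0],
    [40, 0, 0, 0, 0, 0, 0],
    [5, 0, 0, 0, 0, 0, 0],
    [5, 0, 0, 0, 0, 0, 0],
    [5, 0, 0, 0, 0, 0, 0],
  ],
  force=25,
)

```text
time_s: 24.45
ee_pos: [0.5278, -0.2451, 0.0502]
eef_rot: [3.139, -0.0, 0.943]
force: [6.0, -4.8, -3.8]
grip_width: 0.0133
grip_force: 25.0
```

Call:
servo_tool(
  plan=[
    [5, 0, 0, 0, 0, 0, 0],
    [5, 0, 0, 0, 0, 0, 0],
    [5, 0, -0.001, 0, 0, 0, 0.009],
    [5, 0, -0.002, 0, 0, 0, 0.0174],
    [5, 0.0001, -0.004, 0, 0, 0, 0.0348],
    [5, 0.0002, -0.006, 0, 0, 0, 0.0522],
    [5, 0.0002, -0.006, 0, 0, 0, 0.0522],
    [5, 0.0002, -0.006, 0, 0, 0, 0.0522],
  ],
)

```text
time_s: 25.45
ee_pos: [0.5088, -0.2275, 0.0501]
eef_rot: [3.141, -0.0, 0.723]
force: [2.4, 0.8, -0.4]
grip_width: 0.0132
grip_force: 25.0
```

```bash
cat > w.py <<'E'
from h import *
np.set_printoptions(precision=4,suppress=True)
o=ctrl.get_obs();p=o['ee_pos'];d=p[:2]-np.array([.5952,-.152])
t=-126-np.degrees(np.arctan2(d[1],d[0]));t=(t+180)%360-180
print(p,'yaw',np.degrees(o['eef_rot'][2]),'r',np.hypot(*d),'tool turned deg',t,o['force'],o['grip_width'],o['time_s'],o['qpos'])
E
python3 w.py
```

```text
[ 0.5088 -0.2275  0.0501] yaw 41.43402115802759 r 0.11474062371798191 tool turned deg 12.81941806367874 [ 2.4052  0.8081 -0.3993] 0.013235970446446808 25.45 [-0.4863  0.4392  1.6215  0.0003  1.0802  0.3612]
```

Call:
servo_tool(
  plan=[
    [5, 0.0002, -0.006, 0, 0, 0, 0.0522],
    [5, 0.0002, -0.006, 0, 0, 0, 0.0522],
    [5, 0.0002, -0.006, 0, 0, 0, 0.0522],
    [5, 0.0002, -0.006, 0, 0, 0, 0.0522],
    [5, 0.0002, -0.006, 0, 0, 0, 0.0522],
    [5, 0.0002, -0.006, 0, 0, 0, 0.0522],
    [5, 0.0002, -0.006, 0, 0, 0, 0.0522],
    [5, 0.0002, -0.006, 0, 0, 0, 0.0522],
  ],
)

```text
time_s: 26.45
ee_pos: [0.4858, -0.1859, 0.0501]
eef_rot: [3.141, -0.001, 0.306]
force: [3.8, 0.8, -1.3]
grip_width: 0.0132
grip_force: 25.0
```

Call:
servo_tool(
  plan=[
    [5, 0.0002, -0.006, 0, 0, 0, 0.0522],
    [5, 0.0002, -0.006, 0, 0, 0, 0.0522],
    [5, 0.0002, -0.006, 0, 0, 0, 0.0522],
    [5, 0.0002, -0.006, 0, 0, 0, 0.0522],
    [5, 0.0001, -0.004, 0, 0, 0, 0.0348],
    [5, 0, 0, 0, 0, 0, 0],
    [5, 0, 0, 0, 0, 0, 0],
    [5, 0, 0, 0, 0, 0, 0],
  ],
)

```text
time_s: 27.45
ee_pos: [0.4809, -0.1588, 0.0501]
eef_rot: [3.141, -0.001, 0.064]
force: [4.3, 0.3, 0.4]
grip_width: 0.013
grip_force: 25.0
```

```bash
python3 w.py
```

```text
[ 0.4809 -0.1588  0.0501] yaw 3.6773219777645982 r 0.11447310746776618 tool turned deg 50.61375105934664 [4.2795 0.2762 0.4416] 0.013000753521716904 27.45 [-0.3912  0.3376  1.7673  0.0001  1.0357  1.1153]
```

Call:
servo_tool(
  plan=[
    [5, 0.0002, -0.006, 0, 0, 0, 0.0522],
    [5, 0.0002, -0.006, 0, 0, 0, 0.0522],
    [5, 0.0001, -0.004, 0, 0, 0, 0.0348],
    [5, 0.0001, -0.004, 0, 0, 0, 0.0348],
    [5, 0.0001, -0.004, 0, 0, 0, 0.0348],
    [5, 0.0001, -0.004, 0, 0, 0, 0.0348],
    [5, 0.0001, -0.004, 0, 0, 0, 0.0348],
    [5, 0, 0, 0, 0, 0, 0],
  ],
)

```text
time_s: 28.45
ee_pos: [0.4833, -0.1272, 0.0501]
eef_rot: [3.141, -0.001, -0.214]
force: [2.5, -2.8, 1.8]
grip_width: 0.0128
grip_force: 25.0
```

```bash
python3 w.py
```

```text
[ 0.4833 -0.1272  0.0501] yaw -12.272029675567328 r 0.1145675095962261 tool turned deg 66.47649152597921 [ 2.4737 -2.8109  1.7922] 0.01280331152171826 28.45 [-0.3303  0.3245  1.7854 -0.0008  1.031   1.455 ]
```

Call:
servo_tool(
  plan=[
    [5, 0, -0.002, 0, 0, 0, 0.0174],
    [5, 0, -0.002, 0, 0, 0, 0.0174],
    [5, 0, -0.002, 0, 0, 0, 0.0174],
    [5, 0, -0.001, 0, 0, 0, 0.0087],
    [5, 0, 0, 0, 0, 0, 0],
    [5, 0, 0, 0, 0, 0, 0],
    [5, 0, 0, 0, 0, 0, 0],
    [5, 0, 0, 0, 0, 0, 0],
  ],
)

```text
time_s: 29.45
ee_pos: [0.4853, -0.1193, 0.05]
eef_rot: [-3.141, -0.001, -0.276]
force: [4.8, 3.8, 3.7]
grip_width: 0.0134
grip_force: 25.0
```

```bash
python3 w.py
```

```text
[ 0.4853 -0.1193  0.05  ] yaw -15.795292626489701 r 0.11463908114398821 tool turned deg 70.57793385005368 [4.799  3.8231 3.6827] 0.013427592045784534 29.45 [-0.315   0.3244  1.7857  0.0013  1.0308  1.5308]
```

The pawl is now pulling forward (+3.8 N), so I'll release and let it seat, then rise straight up.

Call:
servo_tool(
  plan=[
    [40, 0, 0, 0, 0, 0, 0],
    [40, 0, 0, 0, 0, 0, 0],
    [40, 0, 0, 0, 0, 0, 0],
    [40, 0, 0, 0, 0, 0, 0],
    [40, 0, 0, -0.01, 0, 0, 0],
    [40, 0, 0, -0.02, 0, 0, 0],
    [40, 0, 0, -0.03, 0, 0, 0],
    [40, 0, 0, -0.03, 0, 0, 0],
  ],
)

```text
time_s: 30.45
ee_pos: [0.4847, -0.12, 0.1415]
eef_rot: [3.142, -0.0, -0.276]
force: [-0.6, 1.0, -0.6]
grip_width: 0.0374
grip_force: 0.0
```

Call:
servo_tool(
  plan=[
    [40, 0, 0, -0.03, 0, 0, 0],
    [40, -0.01, 0, -0.03, 0, 0, 0],
    [40, -0.02, -0.03, -0.02, 0, 0, 0],
    [40, -0.02, -0.045, 0, 0, 0, 0],
    [40, -0.02, -0.045, 0, 0, 0, 0],
    [40, -0.01, -0.045, 0, 0, 0, 0],
    [40, 0, -0.045, 0, 0, 0, 0],
    [40, 0, -0.02, 0, 0, 0, 0],
  ],
)

```text
time_s: 31.45
ee_pos: [0.4704, 0.125, 0.2205]
eef_rot: [-3.141, -0.0, -0.274]
force: [-0.1, -0.1, -0.1]
grip_width: 0.0374
grip_force: 0.0
```

```bash
python3 w.py; python3 - <<'E'
from h import *
np.set_printoptions(precision=4,suppress=True)
A=np.array([.5952,-.152])
a=cam('top');b=cam('side')
im=np.hstack([cv2.resize(a['pixels'][:300,:480],(480,300)),cv2.resize(b['pixels'][160:280,290:410],(300,300),interpolation=cv2.INTER_CUBIC)])
cv2.imwrite('pics/end.png',cv2.cvtColor(im,cv2.COLOR_RGB2BGR))
for n,c in(('top',a),('side',b)):
    P=cloud(c);r=np.hypot(P[...,0]-A[0],P[...,1]-A[1])
    for lo,hi in((.076,.09),(.095,.106),(.135,.16)):
        M=((P[...,2]>lo)&(P[...,2]<hi)&(r<.14)).astype(np.uint8);k,l,s,ce=cv2.connectedComponentsWithStats(M)
        for i in range(1,k):
            if s[i,4]>8:
                q=P[l==i];d=q.mean(0)[:2]-A;print(n,lo,s[i,4],ce[i],'z90 %.4f r %.3f ang %.1f'%(np.percentile(q[:,2],90),np.hypot(*d),np.degrees(np.arctan2(d[1],d[0]))))
E
```

```text
[0.4704 0.125  0.2205] yaw -15.683126282836142 r 0.30383649686190667 tool turned deg 119.75205272881425 [-0.0845 -0.0941 -0.1435] 0.0374418844276633 31.45 [0.1845 0.1192 1.6159 0.     1.406  2.029 ]
top 0.076 11 [338.2727 140.    ] z90 0.0889 r 0.111 ang 19.3
top 0.076 91 [361.6813 150.6154] z90 0.0856 r 0.073 ang -16.0
top 0.076 10 [387.6 149.8] z90 0.0864 r 0.109 ang -53.7
top 0.076 96 [328.4062 166.1146] z90 0.0861 r 0.081 ang 61.6
top 0.076 126 [390.3016 173.7143] z90 0.0846 r 0.084 ang -89.9
top 0.076 11 [325.2727 191.1818] z90 0.0803 r 0.090 ang 106.3
top 0.076 92 [333.9783 204.6304] z90 0.0862 r 0.094 ang 132.2
top 0.076 125 [372.496 207.176] z90 0.0845 r 0.085 ang -162.2
top 0.095 25 [338.8  136.24] z90 0.1048 r 0.114 ang 18.3
top 0.095 11 [358.4545 147.5455] z90 0.1058 r 0.074 ang -7.8
top 0.095 23 [390. 146.] z90 0.1045 r 0.113 ang -53.4
top 0.095 13 [326.6154 165.8462] z90 0.1036 r 0.084 ang 65.7
top 0.095 27 [312.963  180.7407] z90 0.1050 r 0.115 ang 90.3
top 0.095 28 [398.4643 197.3571] z90 0.1035 r 0.113 ang -126.6
top 0.095 11 [330.1818 204.5455] z90 0.1047 r 0.103 ang
[... 816 characters left out ...]
 -125.8
side 0.095 19 [364.     188.3684] z90 0.1036 r 0.114 ang 17.4
side 0.095 12 [321.75   191.6667] z90 0.1049 r 0.113 ang 89.3
side 0.095 33 [342.3939 194.9394] z90 0.1044 r 0.073 ang 57.2
side 0.095 30 [372.5    206.7333] z90 0.1053 r 0.078 ang -26.6
side 0.095 29 [320.1034 211.8966] z90 0.1047 r 0.083 ang 135.8
side 0.095 19 [387.3684 218.3684] z90 0.1041 r 0.116 ang -54.9
side 0.095 22 [313.0909 225.0909] z90 0.1047 r 0.115 ang 162.0
side 0.095 21 [356.     243.8095] z90 0.1050 r 0.116 ang -126.1
side 0.135 104 [344.0192 182.2404] z90 0.1485 r 0.082 ang 53.9
side 0.135 111 [374.5315 193.7838] z90 0.1487 r 0.084 ang -19.7
side 0.135 113 [319.6903 198.7168] z90 0.1492 r 0.086 ang 127.6
```

View pics/end.png

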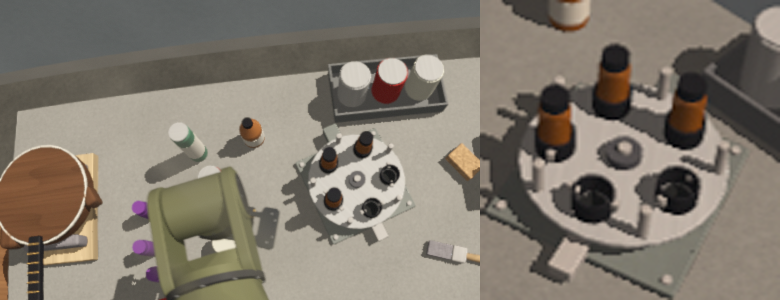

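The wheel is one click on. Posts and cups are back at their starting angles (161.9°, -126.6°), and the loaded jar now stands at 126° with its top level with the others. An empty pocket is at the nose (top (372,207)), and nothing touches the robot.

```bash
python3 -c "
from station import ctrl
print(ctrl.hand_in())"
```

```text
the job is handed in; nothing more can be done
None
```

The job is handed in, with no verdict shown: the amber jar went fully home in the nose pocket, pressed with a wrist reading of about 21 N, and the carousel turned one click clockwise with an empty pocket at the nose, in about 31.5 s.

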